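# Unbolt a parts box and hold its lid at 45 degrees

## Robot

A 7-joint arm with a two-finger parallel gripper is mounted at the origin on a cart in front of the work surface, level with it; the furniture and walls round the work are solid. World frame = base frame: x ahead of the robot, y to its left, z up, the work surface at z = 0. Lengths are in m, angles in rad, forces in N, time in s.
With the tool pointing down it reaches from about 0.4 to 0.85 m from the base axis. Payload 10.4 kg.
Tool frame: the origin (TCP) lies on the centre line of the jaws, within the pads' length; the fingertips stand 17 mm ahead of it and the grasp point (between the pads) lies 2 mm behind it; z points along the fingers, y is the line along which they close (so a half turn about z gives the same grasp; the last joint's range is limited). The gripper opens to 85 mm and grips with 20 to 120 N. Pads are 22 mm wide; open, the fingers measure 114 mm over their backs; the gripper's body (76 mm by 85 mm) begins 54 mm behind the grasp point. The pads swing forward as they close: fully open they stand 13 mm farther back than shut.
Start: joints at [-1.157, 0.332, -0.065, 1.46, 0.022, 1.35, -0.088], TCP at [0.264, 0.566, 0.248] pointing down, gripper open.
Joint ranges: [-2.6, 2.6], [-0.5, 2.12], [-1.47, 1.34], [0.16, 2.42], [-1.27, 4.41], [0.06, 2.06], [-2.6, 2.6]. Speed limits (rad/s): [2.22, 2.22, 2.79, 2.79, 3.14, 3.14, 3.14].

## Interface

Orientations are given as a unit quaternion [x, y, z, w].
In Python, from workcell import get_obs, optics, job gives the robot as it stands. The module is installed in compiled form; this text tells all that it offers.
- The arm moves only by the tool send_rows, never from a script. Its argument "plan" is a list that holds one entry, the list of rows, each a list of 7 numbers: the turn, a rotation vector about the tool's x, y, z in units of 1.5 rad (1.0 is 1.5 rad), then the shift along the tool's x, y, z in units of 20 cm (1.0 is 20 cm), then the opening, from 0 (shut) to 1 (fully open). A call has 1 to 20 rows; each row shifts and turns the commanded pose from where the row before left it, along the tool's axes as they then stand; what a row does not reach is not made up. A row lasts 1/12 s, in which the tool goes at most 41.7 mm and 7.16 degrees, less where a joint would pass 70% of its speed; a pose out of reach is approached as far as the arm can. A call with a number of a shift or a turn outside -1 to 1 is refused whole. A call with a gripper value outside its range is refused whole. The fingers move at their own pace and stop on an object; "squeeze" is the grip in N (left out, the last holds). Time passes only in rows, so rows that do not move let the fingers close. It gives the time, the measured TCP pose, the force, the opening and the grip force at its end, in the units of the state.
- get_obs(): the state, without advancing time (a new reading comes with each control period).
- optics.camera(name): name is "side" or "top" or "wrist"; returns the picture (384x512x3 uint8, red, green, blue); there is no depth.
- optics.get_calibration(name): a dict with "intrinsics" (3x3 intrinsics, pixels), "world_from_camera" (4x4, takes a point from camera to world coordinates); the wrist camera has in their place "T_tool_cam" (4x4, takes a point from camera to tool coordinates, whose origin is the TCP and whose axes are the flange's). Camera axes: x right, y up, looking along -z (the intrinsics and any distortion apply to the point x, -y, -z); pixel columns grow to the right and rows downward; lengths in m; the calibration is good to about 2 mm. A picture is of the moment at which its call begins: read the wrist's pose just before it. get_calibration takes no time and is no camera call.
- job.hand_in(): hands the job in; it is judged then, once.
The state is a dict: "clock": time; "joint_pos": joint angles; "joint_velocities": joint speeds; "tau": joint torques, N m; "position": TCP position; "ee_rot": TCP orientation; "ft_force": force on the tool from outside, world axes, zero at the start; "torque": the same for the moment, N m; "grip_width": opening from 0.0 (shut) to 1.0 (fully open); "grasp_force": force on a finger pad.
Only numpy, scipy, OpenCV 4.12 (cv2) and the standard library are available. Lean on these libraries where they do the work, as an engineer would, in place of code of your own. Each camera call takes 0.05 s, during which the arm holds its last target. There are 200 camera calls.

## Task

I want to measure the wooden parts box for a lid stay. With the lid still shut, draw its bolt fully back out of the keeper, then raise the lid by its bar handle and hold it open at 45 degrees: it falls shut if let go, so finish with the handle still held in the fingers and the lid still. Leave the other things on the bench where they are.

Things in the scene. Friction and masses are not known exactly. Their poses are not given: they have to be found in the camera images.
- parts_box: Wooden parts box screwed to the bench, 170 mm deep (x), 210 long (y), 90 high. Origin: centre of its underside; x points to the hinged back, y to the end that carries the bolt's steel keeper, z up. The keeper stands 17 mm out from the +y end, rising 128 mm above the bench. The 12 mm wooden lid (top 102 mm above the bench when shut) overhangs the front by 4 mm.
- lid_hinge (a point): Middle of the lid's hinge line, at the top of the box's back wall: 85 mm behind the box's middle, 90 mm above the bench. The hinge line runs along the box's y.
- lid_angle (a joint): Lid angle in rad: 0 shut, growing as the front edge rises (0.785 = 45 degrees); stop at 1.75. No spring, almost no friction: the lid (0.4 to 0.85 kg with its bolt) falls shut if let go at 45 degrees. It cannot be raised more than a crack while the bolt is in its keeper.
- lid: The lid with its handle and bolt. Origin on the hinge line, at its middle; lid shut, its axes are those of the box, and it turns about its y.
- lid_handle (a point): Round steel bar handle on the lid's top near the front edge: bar 12 mm thick, along the box's y, its two posts 90 mm apart. Point: middle of the bar, on its axis; lid shut, it is 155 mm in front of the hinge line and 50 mm above it (140 above the bench, 38 above the lid). It turns with the lid; fingers gripping across the round bar let it turn between them.
- bolt (a joint): Travel of the lid's barrel bolt in m: 0 fully in the keeper, 0.040 fully drawn (end stop). It slides along the box's -y, from the keeper towards the middle of the lid. Friction about 1.5 N, no spring: it stays where it is left.
- bolt_knob (a point): Centre of the bolt's upright knob, a steel cylinder 14 mm across, 20 high on a thin neck: lid shut, 134 mm above the bench (top 144). Bolt at 0: 62 mm from the box's middle towards +y, 5 mm behind the middle. The bolt's guides, up to 121 mm above the bench, are 12 mm wide and centred 90 mm to +y and 12 mm to -y of the middle, clear of the knob's travel.
- butt_hinge: Brass-coloured butt hinge lying open, 60x62x6 mm, in front of the box. Origin: centre of its underside. Not to be disturbed.
- carpenter_pencil: Flat red pencil, 13x169x8 mm, length along its y, lying in front of the box. Origin: centre of its underside. Not to be disturbed.
- folding_rule: Folded wooden rule, 14x166x14 mm, at the left. Origin: centre of its underside. Not to be disturbed.
- sanding_block: Cork-brown sanding block, 61x110x34 mm, at the left. Origin: centre of its underside. Not to be disturbed.
- wax_tin: Round flat tin, 77 mm across, 29 mm high, front right. Origin: centre of its underside. Not to be disturbed.
- tape_measure: Tape measure standing on edge, 34x96x63 mm, front right. Origin: centre of its underside. Not to be disturbed.
- screwdriver_stubby: Short screwdriver, 27x153x26 mm, left of the vice. Origin: centre of its underside. Not to be disturbed.
- offcut_2x4: Wood offcut, 62x120x38 mm, far left. Origin: centre of its underside. Not to be disturbed.

How it is judged:
On the way:
1. the bolt is drawn back (over 30 of its 40 mm) with the lid still shut (value of joint bolt above 0.03 m and value of joint lid_angle below 0.08 rad), for 0.2 s.
At the end, for the whole second after the job is handed in: Lid still (under 0.05 rad/s) at 0.68 to 0.89 rad (45 degrees, give or take 6); fingers pressing on it by over 1 N, the point between the finger pads within 50 mm of the middle of the bar handle; bolt drawn over 30 of its 40 mm; every other thing within 30 mm of where it was (value of joint lid_angle between 0.68 and 0.89 rad and velocity of joint lid_angle between -0.05 and 0.05 rad/s and contact force between the fingers and lid above 1 N and distance between the grasp point and lid_handle below 0.05 m and value of joint bolt above 0.03 m and distance of each of butt_hinge, carpenter_pencil, folding_rule, sanding_block, wax_tin, tape_measure, screwdriver_stubby, offcut_2x4 from where it was at the start of the episode below 0.03 m); the arm keeps its last pose, push and grip.
It fails at once if another thing on the bench is moved more than 30 mm (distance of any of butt_hinge, carpenter_pencil, folding_rule, sanding_block, wax_tin, tape_measure, screwdriver_stubby, offcut_2x4 from where it was at the start of the episode above 0.03 m).
It also fails if it takes over 42 s, if anything falls off the work surface, if the arm or the gripper's body presses on something with over 40 N, if the wrist force passes 120 N, or if a joint passes its speed limit or range.

## Working session

There is one attempt and no reset: what is moved stays moved. The work goes in short steps, Python scripts to look and compute and a tool call to move; the robot and the scene stay as the last step left them, time stands still between calls to the robot, and variables do not carry over. Pictures are saved under pics/ and viewed, at most 10 in all, crops included, and the job is handed in when it is done.

Besides the shell and the picture viewer there is one more tool, called after "Request:" as name(argument=value, ...) on one line, values as JSON. send_rows: Moves the arm, as the interface text tells. Its arguments: {"type":"object","properties":{"plan":{"type":"array"},"squeeze":{"type":"number"}},"required":["plan"]}

```bash
mkdir -p pics
python3 - <<'E'
from workcell import get_obs, optics
import cv2, numpy as np
np.set_printoptions(precision=4,suppress=True)
o=get_obs(); print({k:np.round(v,3) for k,v in o.items()})
ims=[]
for n in ("top","side"):
    im=optics.camera(n); np.save(f"pics/{n}0.npy",im); cv2.imwrite(f"pics/{n}0.png",im[:,:,::-1]); print(n,optics.get_calibration(n))
print(optics.get_calibration("wrist"))
E
```

```text
{'clock': np.float64(0.0), 'joint_pos': array([-1.157,  0.333, -0.065,  1.461,  0.022,  1.35 , -0.089]), 'joint_velocities': array([ 0.001,  0.003,  0.001,  0.   ,  0.002, -0.001,  0.   ]), 'tau': array([ -0.001, -62.545,   0.048, -39.161,   0.016,   0.01 ,   0.   ]), 'position': array([0.264, 0.566, 0.248]), 'ee_rot': array([ 0.217,  0.976, -0.001, -0.   ]), 'ft_force': array([ 0.021,  0.569, -0.252]), 'torque': array([ 0.056,  0.007, -0.054]), 'grasp_force': np.float64(0.0), 'grip_width': np.float64(1.003)}
top {'intrinsics': array([[435.6565,   0.    , 252.4322],
       [  0.    , 435.6565, 192.7019],
       [  0.    ,   0.    ,   1.    ]]), 'world_from_camera': array([[-0.0154,  0.9954, -0.0944,  0.3897],
       [-0.9998, -0.0144,  0.0115,  0.0009],
       [ 0.01  ,  0.0946,  0.9955,  1.3699],
       [ 0.    ,  0.    ,  0.    ,  1.    ]])}
side {'intrinsics': array([[349.2148,   0.    , 255.969 ],
       [  0.    , 349.2148, 190.4194],
       [  0.    ,   0.    ,   1.    ]]), 'world_from_camera': array([[-0.9951,  0.0625, -0.0768,  0.3946],
       [-0.0968, -0.4521,  0.8867,  1.0498],
       [ 0.0207,  0.8898,  0.4559,  0.6651],
       [ 0.    ,  0.    ,  0.    ,  1.    ]])}
{'intrinsics': array([[312.6226,   0.    , 255.0717],
       [  0.    , 312.6226, 196.5729],
       [  0.    ,   0.    ,   1.    ]]), 'T_tool_cam': array([[-0.0008,  0.9592,  0.2827,  0.0716],
       [ 1.    ,  0.0006,  0.0005,  0.0002],
       [ 0.0003,  0.2827, -0.9592, -0.1238],
       [ 0.    ,  0.    ,  0.    ,  1.    ]])}
```

View pics/top0.png

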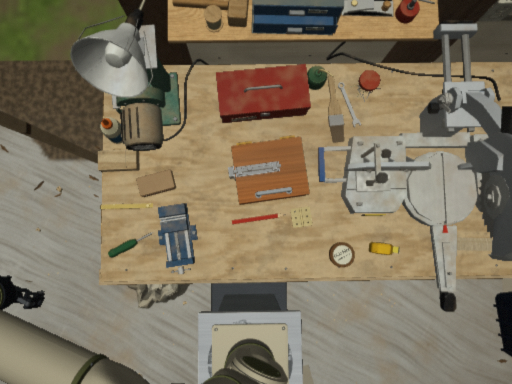

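View pics/side0.png

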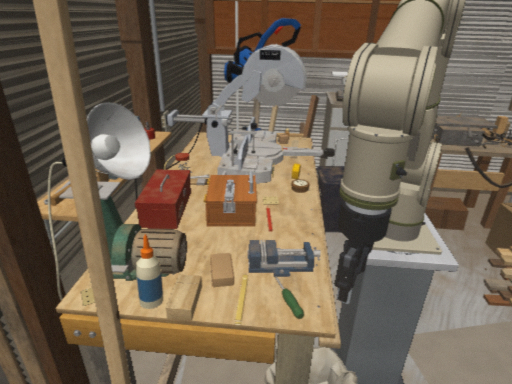

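The top view shows the box at about (270,170). Its keeper end faces left (+y), the handle is near (274,191) and the bolt near (254,170). I'll zoom in to get accurate points.

Run:
```python
import cv2, numpy as np
im=np.load("pics/top0.npy")[130:210,220:320,::-1]
cv2.imwrite("pics/crop.png",cv2.resize(im,None,fx=7,fy=7,interpolation=cv2.INTER_CUBIC))
im=np.load("pics/side0.npy")[165:235,195:275,::-1]
cv2.imwrite("pics/crops.png",cv2.resize(im,None,fx=8,fy=8,interpolation=cv2.INTER_CUBIC))
```

```text
(no output)
```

View pics/crop.png

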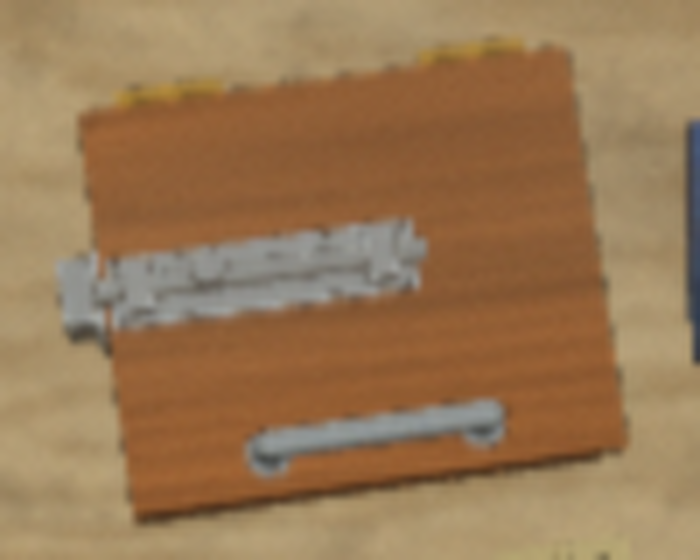

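View pics/crops.png

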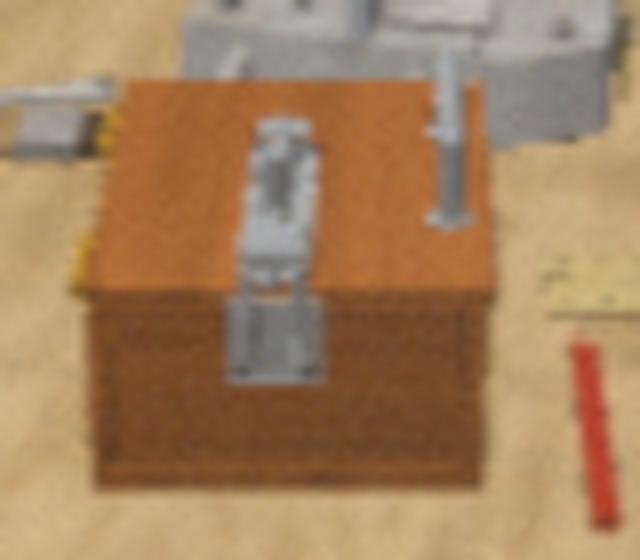

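The crops show the lid corners at about (80,115), (570,47), (627,443) and (137,515). The bar runs from (262,447) to (492,413), and the keeper is at the left. I'll mask these and cast rays.

```bash
cat > h.py <<'E'
import numpy as np, cv2
from workcell import get_obs, optics
np.set_printoptions(precision=4,suppress=True)
def onplane(n,uv,z):
    c=optics.get_calibration(n);K=c["intrinsics"];T=c["world_from_camera"]
    uv=np.atleast_2d(np.float64(uv)); d=np.c_[(uv[:,0]-K[0,2])/K[0,0],-(uv[:,1]-K[1,2])/K[1,1],-np.ones(len(uv))]@T[:3,:3].T
    return T[:3,3]+d*((z-T[2,3])/d[:,2])[:,None]
def proj(n,p):
    c=optics.get_calibration(n);K=c["intrinsics"];T=c["world_from_camera"]
    q=(np.atleast_2d(p)-T[:3,3])@T[:3,:3]; return np.c_[K[0,0]*q[:,0]/-q[:,2]+K[0,2],-K[1,1]*q[:,1]/-q[:,2]+K[1,2]]
E
python3 - <<'E'
from h import *
im=np.load("pics/top0.npy"); hsv=cv2.cvtColor(im,cv2.COLOR_RGB2HSV)
m=cv2.inRange(hsv,(5,130,80),(16,255,255)); m[:,:220]=0;m[:,320:]=0;m[:130]=0;m[208:]=0
m=cv2.morphologyEx(m,cv2.MORPH_CLOSE,np.ones((3,3)))
c=max(cv2.findContours(m,0,1)[0],key=cv2.contourArea)
r=cv2.minAreaRect(c); print(r); B=cv2.boxPoints(r); print(B); 
P=onplane("top",B,.102); print(P, np.linalg.norm(P-np.roll(P,1,0),axis=1))
# hand-read corners (crop/7 + offset)
C=np.array([[80,115],[570,47],[627,443],[137,515]])/7-.5+.5/7*0+[220,130]
Q=onplane("top",C,.102); print(Q,np.linalg.norm(Q-np.roll(Q,1,0),axis=1))
H=onplane("top",np.array([[262,442],[492,410]])/7-.5+[220,130],.14); print("bar",H,H.mean(0),np.linalg.norm(H[1]-H[0]))
yd=H[0]-H[1]; print("yaw bar",np.arctan2(-yd[0],yd[1]))
e=Q[0]-Q[1]+Q[3]-Q[2]; yaw=np.arctan2(-e[0],e[1]); print("yaw lid",yaw)
ex=np.array([np.cos(yaw),np.sin(yaw),0]);ey=np.array([-ex[1],ex[0],0])
o=Q.mean(0); o[2]=0; print("lid mid",o)
for off in (0,.002,.004):
    b=o+ex*off; pts={"bar":b-.07*ex+[0,0,.14],"knob":b-.005*ex*-1+.062*ey+[0,0,.144],"barL":b-.07*ex+.045*ey+[0,0,.14],"keeper":b+.122*ey+[0,0,.128]}
    for k,p in pts.items(): print(off,k,p,"top crop",(proj("top",p)[0]-[220,130]+.5)*7,"side crop",(proj("side",p)[0]-[195,165]+.5)*8)
E
```

```text
((269.9327087402344, 170.0194091796875), (59.2818603515625, 71.28480529785156), 82.03038787841797)
[[230.5249 145.6065]
 [301.1212 135.723 ]
 [309.3405 194.4323]
 [238.7442 204.3158]]
[[ 0.6506  0.0488  0.102 ]
 [ 0.6776 -0.1607  0.102 ]
 [ 0.5025 -0.1802  0.102 ]
 [ 0.4766  0.0267  0.102 ]] [0.1754 0.2112 0.1761 0.2085]
[[ 0.6496  0.0476  0.102 ]
 [ 0.6761 -0.1601  0.102 ]
 [ 0.5074 -0.1795  0.102 ]
 [ 0.4802  0.0257  0.102 ]] [0.1708 0.2093 0.1698 0.207 ]
bar [[ 0.5064 -0.0261  0.14  ]
 [ 0.5181 -0.1196  0.14  ]] [ 0.5123 -0.0729  0.14  ] 0.09430573176324747
yaw bar 0.12431730629248183
yaw lid 0.1290958530420365
lid mid [ 0.5783 -0.0666  0.    ]
0 bar [ 0.5089 -0.0756  0.14  ] top crop [384.015  434.0832] side crop [456.6258  98.1185]
0 knob [ 0.5753 -0.0045  0.144 ] top crop [206.1907 272.8827] side crop [283.2419 150.2001]
0 barL [ 0.5031 -0.031   0.14  ] top crop [274.2299 449.8992] side crop [458.8084 142.0627]
0 keeper [0.5626 0.0544 0.128 ] top crop [ 63.2122 311.2901] side crop [291.0057 249.8997]
0.002 bar [ 0.5109 -0.0753  0.14  ] top crop [383.2818 429.2252] side crop [452.1427  98.095 ]
0.002 knob [ 0.5773 -0.0042  0.144 ] top crop [205.4848 268.0545] side crop [278.5216 150.1788]
0.002 barL [ 0.5051 -0.0307  0.14  ] top crop [273.5124 445.0346] side crop [454.1767 142.0413]
0.002 keeper [0.5646 0.0547 0.128 ] top crop [ 62.5354 306.5104] side crop [286.096  249.8842]
0.004 bar [ 0.5129 -0.0751  0.14  ] top crop [382.5488 424.3686] side crop [447.659   98.0716]
0.004 knob [ 0.5793 -0.0039  0.144 ] top crop [204.7792 263.2276] side crop [273.8007 150.1575]
0.004 barL [ 0.5071 -0.0305  0.14  ] top crop [272.7952 440.1714] side crop [449.5444 142.0198]
0.004 keeper [0.5666 0.0549 0.128 ] top crop [ 61.8587 301.732 ] side crop [281.1858 249.8687]
```

The measurements agree: yaw ≈ 0.127, bar (0.512, -0.074), knob ≈ (0.579, -0.004). Next I'll turn the tool so the jaws close along the box's x, then fly over the knob and check with the wrist camera.

Request:
send_rows(plan=[[[0, 0, 0.0745, 0, 0, 0, 0.5], [0, 0, 0.0745, 0, 0, 0, 0.5], [0, 0, 0.0745, 0, 0, 0, 0.5], [0, 0, 0.0745, 0, 0, 0, 0.5], [0, 0, 0.0745, 0, 0, 0, 0.5], [0, 0, 0.0745, 0, 0, 0, 0.5], [0, 0, 0.0745, 0, 0, 0, 0.5], [0, 0, 0.0745, 0, 0, 0, 0.5], [0, 0, 0.0745, 0, 0, 0, 0.5], [0, 0, 0, 0, 0, 0, 0.5]]])

```text
clock: 0.93
position: [0.2643, 0.5662, 0.2479]
ee_rot: [0.662, 0.749, -0.0, 0.0]
ft_force: [0.3, -0.8, 0.8]
grip_width: 0.501
grasp_force: 0.0
```

Request:
send_rows(plan=[[[0, 0, 0, -0.1, 0.04, 0, 0.5], [0, 0, 0, -0.16, 0.06, 0, 0.5], [0, 0, 0, -0.16, 0.06, 0, 0.5], [0, 0, 0, -0.16, 0.06, 0, 0.5], [0, 0, 0, -0.16, 0.06, 0, 0.5], [0, 0, 0, -0.16, 0.06, 0, 0.5], [0, 0, 0, -0.16, 0.06, 0, 0.5], [0, 0, 0, -0.16, 0.06, 0, 0.5], [0, 0, 0, -0.16, 0.06, 0, 0.5], [0, 0, 0, -0.16, 0.06, 0, 0.5], [0, 0, 0, -0.16, 0.06, 0, 0.5], [0, 0, 0, -0.16, 0.06, 0, 0.5], [0, 0, 0, -0.16, 0.06, 0, 0.5], [0, 0, 0, -0.16, 0.06, 0, 0.5], [0, 0, 0, -0.16, 0.06, 0, 0.5], [0, 0, 0, -0.16, 0.06, 0, 0.5], [0, 0, 0, -0.16, 0.06, 0, 0.5], [0, 0, 0, -0.16, 0.06, 0, 0.5], [0, 0, 0, -0.1, 0.06, 0, 0.5], [0, 0, 0, 0, 0.04, 0, 0.5]]])

```text
clock: 2.6
position: [0.5701, 0.0111, 0.2484]
ee_rot: [0.661, 0.75, -0.001, 0.001]
ft_force: [-0.1, -0.5, 0.8]
grip_width: 0.5
grasp_force: 0.0
```

Run:
```python
from h import *
from scipy.spatial.transform import Rotation as R
o=get_obs(); im=optics.camera("wrist"); cv2.imwrite("pics/w1.png",im[:,:,::-1]); np.savez("pics/w1",im=im,p=o["position"],q=o["ee_rot"])
print(o["position"],R.from_quat(o["ee_rot"]).as_matrix(),o["clock"],o["grip_width"])
```

```text
[0.5701 0.0111 0.2484] [[-0.1251  0.9921  0.0005]
 [ 0.9921  0.1251 -0.0021]
 [-0.0021  0.0003 -1.    ]] 2.6 0.4997810957599423
```

View pics/w1.png

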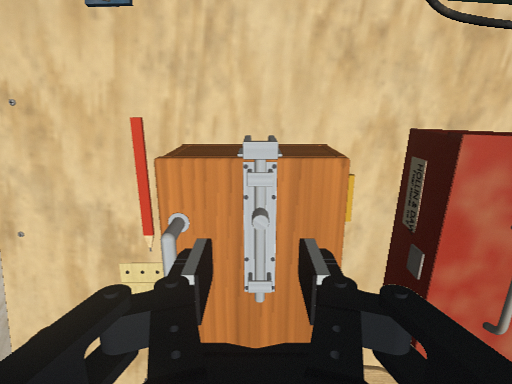

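The wrist view shows the knob top at about (260,213) px, the bar's near end at (178,222), and the bar running down at u≈170. The lid is square to the jaws.

```bash
cat >> h.py <<'E'
from scipy.spatial.transform import Rotation as R
def wplane(p,q,uv,z):
    c=optics.get_calibration("wrist");K=c["intrinsics"];T=c["T_tool_cam"]
    W=np.eye(4);W[:3,:3]=R.from_quat(q).as_matrix();W[:3,3]=p;T=W@T
    uv=np.atleast_2d(np.float64(uv)); d=np.c_[(uv[:,0]-K[0,2])/K[0,0],-(uv[:,1]-K[1,2])/K[1,1],-np.ones(len(uv))]@T[:3,:3].T
    return T[:3,3]+d*((z-T[2,3])/d[:,2])[:,None]
E
python3 - <<'E'
from h import *
w=np.load("pics/w1.npz");p,q=w["p"],w["q"];M=R.from_quat(q).as_matrix()
for n,uv,z in (("knobtop",[260,213],.144),("barend",[178,222],.14),("bar",[169,250],.14),("lidFL",[155,158],.102),("lidBL",[350,158],.102)):
    P=wplane(p,q,uv,z)[0]; print(n,P,"tool delta",(P-p)@M)
E
```

```text
knobtop [0.5753 0.0028 0.144 ] tool delta [-0.0087  0.004   0.1044]
barend [ 0.5119 -0.0142  0.14  ] tool delta [-0.0176 -0.0609  0.1084]
bar [ 0.506  -0.0395  0.14  ] tool delta [-0.042  -0.07    0.1084]
lidFL [0.4808 0.027  0.102 ] tool delta [ 0.0273 -0.0867  0.1463]
lidBL [0.649  0.0481 0.102 ] tool delta [0.0271 0.0828 0.1463]
```

Top and wrist views agree to within a few mm. Next I'll descend on the knob to TCP z ≈ 0.143, close on it, and check before pulling.

Request:
send_rows(plan=[[[0, 0, 0, -0.025, 0.01, 0, 0.5], [0, 0, 0, -0.025, 0.01, 0.05, 0.5], [0, 0, 0, 0, 0, 0.08, 0.5], [0, 0, 0, 0, 0, 0.08, 0.5], [0, 0, 0, 0, 0, 0.08, 0.5], [0, 0, 0, 0, 0, 0.08, 0.5], [0, 0, 0, 0, 0, 0.08, 0.5], [0, 0, 0, 0, 0, 0.05, 0.5], [0, 0, 0, 0, 0, 0.025, 0.5], [0, 0, 0, 0, 0, 0, 0.5], [0, 0, 0, 0, 0, 0, 0.1], [0, 0, 0, 0, 0, 0, 0.0], [0, 0, 0, 0, 0, 0, 0.0], [0, 0, 0, 0, 0, 0, 0.0], [0, 0, 0, 0, 0, 0, 0.0], [0, 0, 0, 0, 0, 0, 0.0]]], squeeze=25)

```text
clock: 3.98
position: [0.5747, 0.0075, 0.1441]
ee_rot: [0.66, 0.751, 0.0, 0.0]
ft_force: [-2.9, 0.4, 6.1]
grip_width: 0.121
grasp_force: 20.8
```

Run:
```python
from h import *
o=get_obs(); im=optics.camera("wrist"); cv2.imwrite("pics/w2.png",im[:,:,::-1])
print(o["position"],o["grip_width"]*85)
```

```text
[0.5747 0.0075 0.1441] 10.255485022296416
```

View pics/w2.png

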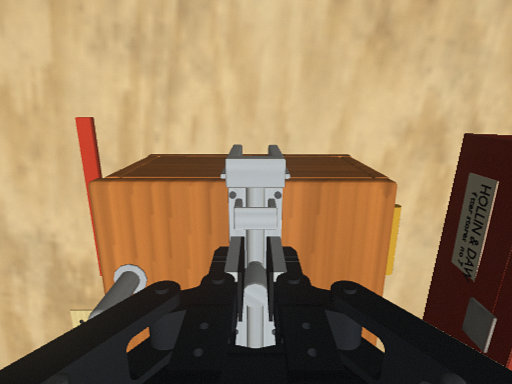

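The fingers closed to 10 mm instead of 14, and the knob at (257,270) sits behind the pads' centre, so the grip is only on the pad edge. I'll reopen, shift 13 mm towards -y, and regrip.

Request:
send_rows(plan=[[[0, 0, 0, 0, 0, 0, 0.4], [0, 0, 0, 0, 0, 0, 0.4], [0, 0, 0, 0, 0, 0, 0.4], [0, 0, 0, -0.03, 0, 0, 0.4], [0, 0, 0, -0.035, 0, 0, 0.4], [0, 0, 0, 0, 0, 0, 0.4], [0, 0, 0, 0, 0, 0, 0.4], [0, 0, 0, 0, 0, 0, 0.0], [0, 0, 0, 0, 0, 0, 0.0], [0, 0, 0, 0, 0, 0, 0.0], [0, 0, 0, 0, 0, 0, 0.0], [0, 0, 0, 0, 0, 0, 0.0]]], squeeze=25)

```text
clock: 5.03
position: [0.5762, -0.0053, 0.1434]
ee_rot: [0.66, 0.751, 0.0, 0.0]
ft_force: [1.1, 0.2, 0.6]
grip_width: 0.15
grasp_force: 24.5
```

Request:
send_rows(plan=[[[0, 0, 0, -0.02, 0, 0, 0.0], [0, 0, 0, -0.03, 0, 0, 0.0], [0, 0, 0, -0.03, 0, 0, 0.0], [0, 0, 0, -0.03, 0, 0, 0.0], [0, 0, 0, -0.03, 0, 0, 0.0], [0, 0, 0, -0.03, 0, 0, 0.0], [0, 0, 0, -0.025, 0, 0, 0.0], [0, 0, 0, -0.01, 0, 0, 0.0], [0, 0, 0, 0, 0, 0, 0.0], [0, 0, 0, 0, 0, 0, 0.0], [0, 0, 0, 0, 0, 0, 0.0]]])

```text
clock: 5.95
position: [0.5811, -0.0436, 0.1433]
ee_rot: [0.66, 0.752, 0.001, -0.002]
ft_force: [-3.0, 9.7, 4.3]
grip_width: 0.148
grasp_force: 24.9
```

Run:
```python
from h import *
o=get_obs(); im=optics.camera("wrist"); cv2.imwrite("pics/w3.png",im[:,:,::-1])
print(o["position"],o["ft_force"],o["grip_width"])
```

```text
[ 0.5811 -0.0436  0.1433] [-2.9636  9.7031  4.273 ] 0.14808387751930271
```

View pics/w3.png

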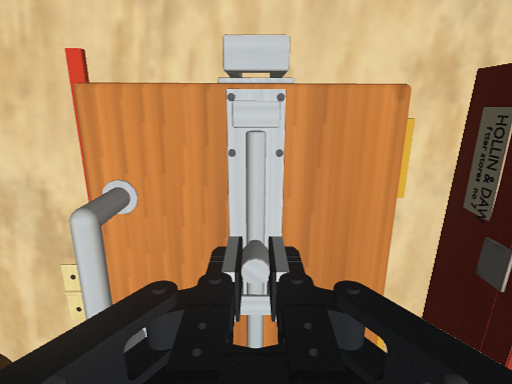

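The bolt is drawn: it travelled 38.6 mm, the end stop pushes back with about 10 N, and the knob at (256,262) is against the inner guide. Now I'll release, rise, cross to the bar and descend around it.

Request:
send_rows(plan=[[[0, 0, 0, 0.01, 0, 0, 0.35], [0, 0, 0, 0, 0, 0, 0.35], [0, 0, 0, 0, 0, 0, 0.35], [0, 0, 0, 0, 0, -0.05, 0.35], [0, 0, 0, 0, 0, -0.1, 0.35], [0, 0, 0, 0, 0, -0.1, 0.35], [0, 0, 0, 0, 0, -0.05, 0.35], [0, 0, 0, -0.03, -0.06, 0, 0.5], [0, 0, 0, -0.03, -0.1, 0, 0.5], [0, 0, 0, -0.03, -0.1, 0, 0.5], [0, 0, 0, -0.025, -0.08, 0, 0.5], [0, 0, 0, 0, -0.03, 0, 0.5], [0, 0, 0, 0, 0, 0, 0.5], [0, 0, 0, 0, 0, 0, 0.5]]])

```text
clock: 7.17
position: [0.5112, -0.0759, 0.2037]
ee_rot: [0.66, 0.751, 0.001, 0.0]
ft_force: [0.1, 0.4, 0.9]
grip_width: 0.498
grasp_force: 0.0
```

Run:
```python
from h import *
o=get_obs(); im=optics.camera("wrist"); cv2.imwrite("pics/w4.png",im[:,:,::-1])
p,q=o["position"],o["ee_rot"]; print(p,o["ft_force"],o["grip_width"],o["clock"]); np.savez("pics/w4",im=im,p=p,q=q)
M=R.from_quat(q).as_matrix(); print(M, (np.array([.512,-.0735,.14])-p)@M)
```

```text
[ 0.5112 -0.0759  0.2037] [0.0637 0.3758 0.9131] 0.49824857845305254 7.1667
[[-0.1283  0.9917  0.001 ]
 [ 0.9917  0.1283  0.0006]
 [ 0.0005  0.0011 -1.    ]] [0.0023 0.001  0.0637]
```

View pics/w4.png

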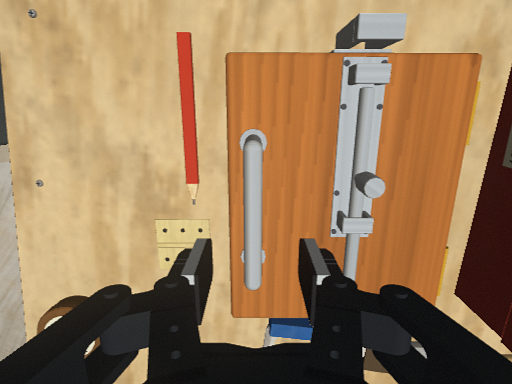

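The view shows the bar at u≈253, between the fingers (inner faces at 213 and 300), with the bolt clear of the keeper. I'll descend 65 mm and grip.

Request:
send_rows(plan=[[[0, 0, 0, 0.01, 0, 0.04, 0.5], [0, 0, 0, 0, 0, 0.08, 0.5], [0, 0, 0, 0, 0, 0.08, 0.5], [0, 0, 0, 0, 0, 0.08, 0.5], [0, 0, 0, 0, 0, 0.04, 0.5], [0, 0, 0, 0, 0, 0, 0.5], [0, 0, 0, 0, 0, 0, 0.0], [0, 0, 0, 0, 0, 0, 0.0], [0, 0, 0, 0, 0, 0, 0.0], [0, 0, 0, 0, 0, 0, 0.0], [0, 0, 0, 0, 0, 0, 0.0], [0, 0, 0, 0, 0, 0, 0.0]]], squeeze=40)

```text
clock: 8.22
position: [0.5095, -0.0747, 0.1401]
ee_rot: [0.661, 0.751, -0.0, -0.001]
ft_force: [-9.0, 0.1, 6.8]
grip_width: 0.122
grasp_force: 39.2
```

Run:
```python
import numpy as np
# increments (units of 20 cm): tool y = +box x, tool z = down
def P(a): c,s=np.cos(a),np.sin(a); return np.array([-.155*c+.05*s, -(.155*s+.05*c)])
for a0 in range(0,47,3): print(a0, np.round((P(np.radians(a0+3))-P(np.radians(a0)))/.2,3))
print((P(np.radians(45))-P(0)))
```

```text
0 [ 0.014 -0.04 ]
3 [ 0.016 -0.039]
6 [ 0.018 -0.039]
9 [ 0.02  -0.038]
12 [ 0.022 -0.036]
15 [ 0.024 -0.035]
18 [ 0.026 -0.034]
21 [ 0.028 -0.032]
24 [ 0.029 -0.031]
27 [ 0.031 -0.029]
30 [ 0.032 -0.028]
33 [ 0.034 -0.026]
36 [ 0.035 -0.024]
39 [ 0.036 -0.022]
42 [ 0.037 -0.02 ]
45 [ 0.038 -0.018]
[ 0.08075379 -0.09495689]
```

Request:
send_rows(plan=[[[0, 0, 0, 0, 0.006, -0.04, 0.0], [0, 0, 0, 0, 0.016, -0.039, 0.0], [0, 0, 0, 0, 0.018, -0.039, 0.0], [0, 0, 0, 0, 0.02, -0.038, 0.0], [0, 0, 0, 0, 0.022, -0.036, 0.0], [0, 0, 0, 0, 0, 0, 0.0], [0, 0, 0, 0, 0, 0, 0.0]]])

```text
clock: 8.8
position: [0.5264, -0.0725, 0.1781]
ee_rot: [0.66, 0.751, -0.0, -0.0]
ft_force: [-4.9, -0.8, -0.7]
grip_width: 0.123
grasp_force: 39.4
```

Forces are low and the lid is following. Now for the rest of the arc.

Request:
send_rows(plan=[[[0, 0, 0, 0, 0.024, -0.035, 0.0], [0, 0, 0, 0, 0.026, -0.034, 0.0], [0, 0, 0, 0, 0.028, -0.032, 0.0], [0, 0, 0, 0, 0.029, -0.031, 0.0], [0, 0, 0, 0, 0.031, -0.029, 0.0], [0, 0, 0, 0, 0.032, -0.028, 0.0], [0, 0, 0, 0, 0.034, -0.026, 0.0], [0, 0, 0, 0, 0.035, -0.024, 0.0], [0, 0, 0, 0, 0.036, -0.022, 0.0], [0, 0, 0, 0, 0.037, -0.02, 0.0], [0, 0, 0, 0, 0, 0, 0.0], [0, 0, 0, 0, 0, 0, 0.0], [0, 0, 0, 0, 0, 0, 0.0], [0, 0, 0, 0, 0, 0, 0.0], [0, 0, 0, 0, 0, 0, 0.0], [0, 0, 0, 0, 0, 0, 0.0]]])

```text
clock: 10.13
position: [0.5891, -0.0646, 0.2368]
ee_rot: [0.66, 0.751, 0.001, 0.0]
ft_force: [-11.4, 0.4, 15.9]
grip_width: 0.123
grasp_force: 41.5
```

Run:
```python
from h import *
o=get_obs(); p=o["position"]; print(p,o["ft_force"],o["joint_velocities"],o["grip_width"],o["grasp_force"])
yaw=.127;ex=np.array([np.cos(yaw),np.sin(yaw)])
d=(p[:2]-[.5095,-.0747])@ex; dz=p[2]-.1401
print(d,dz,"angle from start motion",np.degrees(np.arctan2(.05+dz,.155-d)-np.arctan2(.05,.155)),np.hypot(.05+dz,.155-d))
s=optics.camera("side")[130:240,170:320,::-1]; cv2.imwrite("pics/s5.png",cv2.resize(s,None,fx=5,fy=5,interpolation=cv2.INTER_CUBIC))
```

```text
[ 0.5891 -0.0646  0.2368] [-11.4473   0.3506  15.9202] [-0.0018 -0.0021 -0.0012 -0.0005 -0.0015 -0.0012 -0.0003] 0.12343980373678386 41.48277461528778
0.08024627127134472 0.09672487093369111 angle from start motion 45.12326492066357 0.164670300022031
```

View pics/s5.png

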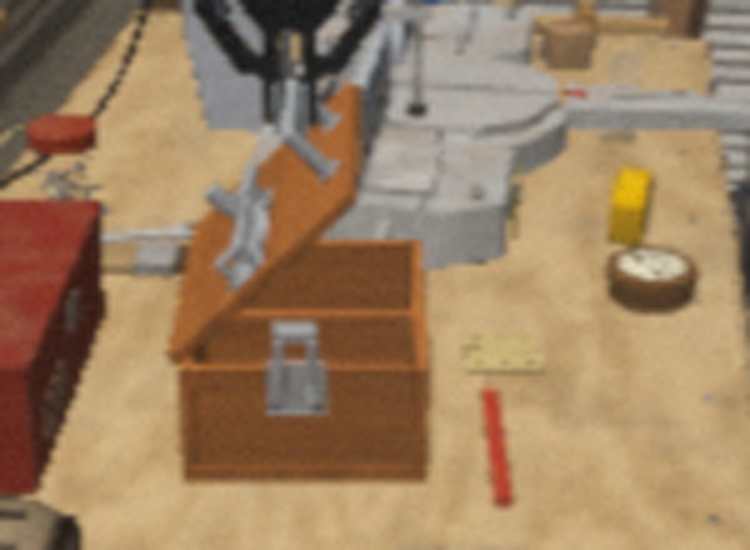

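The side view shows the lid up at about 45° (45.1° from the tool's motion), held by the bar, with the bench items undisturbed. I'll ease the radial push slightly, let it settle, and hand in.

Request:
send_rows(plan=[[[0, 0, 0, 0, -0.005, -0.007, 0.0], [0, 0, 0, 0, 0, 0, 0.0], [0, 0, 0, 0, 0, 0, 0.0], [0, 0, 0, 0, 0, 0, 0.0], [0, 0, 0, 0, 0, 0, 0.0], [0, 0, 0, 0, 0, 0, 0.0], [0, 0, 0, 0, 0, 0, 0.0], [0, 0, 0, 0, 0, 0, 0.0]]])

```text
clock: 10.85
position: [0.5877, -0.0647, 0.2362]
ee_rot: [0.66, 0.751, 0.0, 0.0]
ft_force: [-5.5, -1.5, 6.8]
grip_width: 0.126
grasp_force: 40.7
```

Run:
```python
from h import *
from workcell import job
o=get_obs(); p=o["position"]; print(p,o["ft_force"],np.abs(o["joint_velocities"]).max(),o["grasp_force"])
if o["grasp_force"]>20 and abs(p[2]-.237)<.006: print(job.hand_in())
```

```text
[ 0.5877 -0.0647  0.2362] [-5.487  -1.4877  6.7523] 0.0011653474511500279 40.66037893295288
the job is handed in; nothing more can be done
None
```

I drew the bolt back about 39 mm with the lid shut, raised the lid to about 45° by its bar, and handed the job in with the handle still gripped and the arm still; the judge gave no result back.

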